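# Shut an enclosure's access panel and lock its quarter-turn fastener

## Robot

A 6-joint arm with a two-finger parallel gripper is mounted at the origin on a cart in front of the work surface, level with it; the furniture and walls round the work are solid. World frame = base frame: x ahead of the robot, y to its left, z up, the work surface at z = 0. Lengths are in m, angles in rad, forces in N, time in s.
With the tool pointing down it reaches from about 0.325 to 0.85 m from the base axis. Payload 4.4 kg.
Tool frame: the origin (TCP) lies on the centre line of the jaws, within the pads' length; the fingertips stand 25 mm ahead of it and the grasp point (between the pads) lies 6 mm ahead of it; z points along the fingers, y is the line along which they close (so a half turn about z gives the same grasp; the last joint's range is limited). The gripper opens to 94 mm and grips with 3 to 60 N. Pads are 16 mm wide; open, the fingers measure 119 mm over their backs; the gripper's body (75 mm by 177 mm) begins 78 mm behind the grasp point.
Start: joints at [-1.464, 0.207, 1.542, -0, 1.393, -0.15], TCP at [0.147, -0.556, 0.23] pointing down, gripper open.
Joint ranges: [-2.73, 2.73], [-0.86, 2.22], [0.23, 2.46], [-1.11, 4.25], [0.08, 2.63], [-2.82, 2.82]. Speed limits (rad/s): [2.79, 2.79, 3.14, 3.14, 3.14, 3.14].

## Interface

Orientations are given as a unit quaternion [w, x, y, z].
In Python, from workcell import bot gives the robot as it stands.
- The arm moves only by the tool apply_moves, never from a script. Its argument "targets" is a list of rows, each an object of numbers: "tx", "ty", "tz": the shift along the tool's x, y, z in cm; "yaw": the turn about the tool's z in rad. In form: [{"tx": .., "ty": .., "tz": .., "yaw": ..}, ...]. A call has exactly 8 rows; each row shifts and turns the commanded pose from where the row before left it, along the tool's axes as they then stand; what a row does not reach is not made up. A row lasts 1/12 s, in which the tool goes at most 41.7 mm and 7.16 degrees, less where a joint would pass 70% of its speed; a pose out of reach is approached as far as the arm can. A call is refused whole if a number of a shift passes 4.17 or a number of a turn 0.125, either way. A call with a gripper value outside its range is refused whole. "gripper" is the opening, from -1 (shut) to 1 (fully open), set as the call begins (left out, the last holds). The fingers move at their own pace and stop on an object; "newtons" is the grip in N (left out, the last holds). Time passes only in rows, so rows that do not move let the fingers close, or fill a call up. It gives the time, the measured TCP pose, the force, the opening and the grip force at its end, in the units of the state.
- bot.state(): the state, without advancing time (a new reading comes with each control period).
- bot.get_image(name): name is "side" or "top" or "wrist"; returns a dict with "pixels" (480x640x3 uint8, red, green, blue), "fx", "fy", "cx", "cy" (pixels), "origin" and "attitude" of the camera in the world; the wrist camera has in their place "hand_eye" (4x4, takes a point from camera to tool coordinates, whose origin is the TCP and whose axes are the flange's). Camera axes: x right, y down, z forward; pixel columns grow to the right and rows downward; lengths in m; the calibration is good to about 2 mm. The wrist camera is an equidistant fisheye: a pixel r from the principal point sees the ray r / f radians off the axis. A picture is of the moment at which its call begins: read the wrist's pose just before it. There is no depth.
- bot.job_done(): hands the job in; it is judged then, once.
Trained networks look in a picture, given as the dict that the camera call returned (one of the last four; its "shot" number tells which), for a name from the list of things; names that differ only in an ending like _2 or _b are one class to them, and where a whole thing is asked for, a point or a joint stands for the part that bears it (a point fixed in the world has none). Each returns a list of dicts, best first, with "score" (0 to 1); they miss things now and then, are a little off and sometimes report something else, mostly with a low value. They report only what shows in the picture. A call takes as long as a camera call.
- bot.search_frame(picture, label): "centre" ([column, row] in pixels, amid what is visible of it).
- bot.cut_out(picture, label): "pixels" (480x640 bool, what is visible of it) and "centre" ([column, row] in pixels, amid what is visible of it).
The state is a dict: "time_s": time; "qpos": joint angles; "qd": joint speeds; "effort": joint torques, N m; "position": TCP position; "orientation": TCP orientation; "wrist_force": force on the tool from outside, world axes, zero at the start; "torque": the same for the moment, N m; "width": opening from 0.0 (shut) to 1.0 (fully open); "gripper_force": force on a finger pad.
Only numpy, scipy, OpenCV 4.12 (cv2) and the standard library are available. Lean on these libraries where they do the work, as an engineer would, in place of code of your own. Each camera call takes 0.05 s, during which the arm holds its last target. There are 200 camera calls.

## Task

The access panel on top of the grey enclosure stands ajar: push it down with the fingertips until it is fully shut, then set a fingertip in the slot of its round quarter-turn fastener and turn it clockwise (seen from above) to its stop, so that the panel is locked. Grip and lift nothing, do not open the panel any farther, and leave the screwdriver, the side cutters and the small transformer where they lie.

Things in the scene. Friction and masses are not known exactly. Their poses are not given: they have to be found in the camera images.
- enclosure: Low grey steel box fixed to the bench, 210 (x) x 220 (y) x 70 mm high, open on top under the panel; origin: centre of its underside on the bench; x points to its rear (hinge side), -x is its front with three binding posts; z up. When the panel is shut, the panel's upper face is 74 mm above the bench.
- panel (a joint): Aluminium access panel 206 x 216 x 4 mm that covers the box, hinged along the box's rear edge (hinge axis along the enclosure's y at enclosure x = +100 mm, z = 72 mm). Angle in rad: 0 = shut, flat; grows as the front edge rises. Starts 0.15 to 0.40. A stiff hinge: it stays where it is left, and 1 to 3 N down at the front edge moves it.
- press_left (a point): Point on the panel's bare upper face near its front left corner (enclosure +y side), 185 mm in front of the hinge axis, 80 mm left of the middle; it moves with the panel. A flat strip about 50 mm wide beside the fastener's collar.
- press_right (a point): The same near the front right corner (enclosure -y side).
- cam (a joint): Quarter-turn fastener on the panel. Angle in rad: 0 = unlocked, slot across the box (enclosure y); grows clockwise seen from above; hard stop at 1.571 = locked, slot front to back, in line with the red mark. Starts 0 to 0.3; stays where left; friction about 3 to 5 N sideways at 26 mm from the axis. From about 1.0 rad its tongue runs under the box's front lip; a panel not shut blocks it there.
- slot_centre (a point): On the fastener's axis, on the slot floor, 5 mm above the panel's face (79 mm above the bench when shut). The fastener: orange disc 96 mm across with two black D-shaped lands 14 mm high; between them one straight slot 38 mm wide, 14 mm deep, 95 mm long. A fixed dark collar (99 mm inside, 114 outside) is level with the land tops, 93 mm above the bench: it turns only from inside the slot.
- slot_end (a point): Point on the slot floor, midway between the lands, 26 mm from the axis; turns with the fastener. At 0 it lies towards enclosure -y (right), when locked towards the front (-x). Swept sideways here round the axis, a fingertip turns the fastener; narrower than the slot, it has play and must travel farther than the fastener turns.
- monitor: Big flat touch screen hung on an arm over the right of the bench, never to be needed: a fixed obstacle for arm and wrist. Upright slab 535 mm wide, 345 mm high, its lower edge 455 mm above the bench, running obliquely from about (x 0.40, y -0.45) to (x 0.72, y -0.02); its place does not change. The enclosure always lies on the robot's side of it.
- screwdriver: Loose screwdriver with yellow and black handle, 160 x 27 x 25 mm, lying left of the enclosure; origin: centre of its underside. To be left alone.
- cutters: Loose side cutters with red handles, 127 x 42 x 12 mm, lying right of the enclosure; origin: centre of the underside. To be left alone.
- transformer: Loose small yellow and black transformer, 25 x 27 x 23 mm, right of the enclosure towards the rear; origin: centre of the underside. To be left alone.

How it is judged:
On the way, in this order (a step that is already met when the one before it is completed fails the run):
1. the panel is pushed fully shut (below 0.02 rad) with the fastener still unlocked (below 0.8 rad) (value of joint panel below 0.02 rad and value of joint cam below 0.8 rad), for 0.2 s.
2. the fastener is turned to its stop (above 1.45 rad) with the panel shut (value of joint panel below 0.03 rad and value of joint cam above 1.45 rad), for 0.2 s.
At the end, for the whole second after the job is handed in: The panel is shut (below 0.03 rad), the fastener stands at its locked stop (above 1.45 of 1.571 rad), both at rest; the screwdriver, cutters and transformer are within 20 mm of where they lay (all of step 2 and velocity of joint cam between -0.05 and 0.05 rad/s and velocity of joint panel between -0.05 and 0.05 rad/s and distance of each of screwdriver, cutters, transformer from where it was at the start of the episode below 0.02 m); the robot touches nothing.
It fails at once if the panel is opened farther (above 0.5 rad) (value of joint panel above 0.5 rad).
It fails at once if the fastener is turned (above 0.8 rad) before the panel is shut (above 0.06 rad) (value of joint cam above 0.8 rad and value of joint panel above 0.06 rad).
It fails at once if a bystander is moved more than 20 mm or lifted (distance of any of screwdriver, cutters, transformer from where it was at the start of the episode above 0.02 m).
It also fails if it takes over 48 s, if anything falls off the work surface, if the arm or the gripper's body presses on something with over 40 N, if the wrist force passes 120 N, or if a joint passes its speed limit or range.

## Working session

There is one attempt and no reset: what is moved stays moved. The work goes in short steps, Python scripts to look and compute and a tool call to move; the robot and the scene stay as the last step left them, time stands still between calls to the robot, and variables do not carry over. Pictures are saved under pics/ and viewed, at most 10 in all, crops included, and the job is handed in when it is done.

Besides the shell and the picture viewer there is one more tool, called after ">>>" in YAML: its name, and indented under it one key for each argument. apply_moves: Moves the arm, as the interface text tells. Its arguments: {"type":"object","properties":{"targets":{"type":"array","items":{"type":"object","properties":{"tx":{"type":"number"},"ty":{"type":"number"},"tz":{"type":"number"},"yaw":{"type":"number"}}}},"gripper":{"type":"number"},"newtons":{"type":"number"}},"required":["targets"]}

```bash
mkdir -p pics; cat > h.py <<'E'
import numpy as np,cv2
from workcell import bot
from scipy.spatial.transform import Rotation as R
def rot(a):
    a=np.array(a,float)
    return a if a.shape==(3,3) else R.from_quat(a[[1,2,3,0]]).as_matrix()
def ray(im,px):
    d=np.array([(px[0]-im['cx'])/im['fx'],(px[1]-im['cy'])/im['fy'],1]); return np.array(im['origin']),rot(im['attitude'])@d
def onz(im,px,z):
    o,d=ray(im,px); return o+d*(z-o[2])/d[2]
def proj(im,p):
    c=rot(im['attitude']).T@(np.array(p)-im['origin']); return np.array([im['fx']*c[0]/c[2]+im['cx'],im['fy']*c[1]/c[2]+im['cy']])
def save(im,n): cv2.imwrite('pics/'+n,im['pixels'][:,:,::-1])
E
python3 - <<'E'
from h import *
s=bot.state();print(s)
for n in('top','side'):
    im=bot.get_image(n);save(im,n+'1.png')
    print(n,{k:v for k,v in im.items() if k!='pixels'})
    for l in('enclosure','panel','cam','slot_centre','slot_end','press_left','press_right','screwdriver','cutters','transformer'):
        r=bot.search_frame(im,l)
        print(l,[(np.round(q['centre'],1).tolist(),round(q['score'],2),np.round(onz(im,q['centre'],.09)[:2],3).tolist()) for q in r[:2]])
E
```

```text
{'time_s': 0.0, 'qpos': array([-1.46349828e+00,  2.07380695e-01,  1.54292078e+00, -1.71223744e-05,
        1.39349674e+00, -1.50476719e-01]), 'qd': array([ 0.00027763, -0.0003831 ,  0.00028213, -0.00017973,  0.00031389,
       -0.00043236]), 'effort': array([ 3.99952332e-04, -3.70877230e+01, -2.81413972e+01,  6.98604947e-02,
        3.61385406e-02, -1.94015111e-04]), 'position': array([ 0.14650126, -0.55526027,  0.2293288 ]), 'orientation': array([-1.10270581e-03,  9.91704715e-01,  1.28532260e-01,  1.53831166e-05]), 'wrist_force': array([ 0.07164455, -0.13911605, -0.56825039]), 'torque': array([ 0.046037  , -0.02676072, -0.00512354]), 'gripper_force': 0.0, 'width': 1.0010253984416695}
top {'fx': 525.3790541933382, 'fy': 525.3790541933382, 'cx': 321.01372702198023, 'cy': 243.77812281042034, 'origin': array([0.41690511, 0.01605673, 1.25689982]), 'attitude': array([-0.04193846,  0.7138477 , -0.6977066 ,  0.04322189]), 'shot': 1}
enclosure [([326.7, 250.4], 0.87, [0.544, 0.003])]
panel []
cam [([329.0, 250.0], 0.77, [0.545, -0.003]), ([265.5, 237.8], 0.16, [0.569, 0.14])]
slot_centre [([
[... 406 characters left out ...]
, 'cx': 321.1155993226382, 'cy': 245.885630514923, 'origin': array([0.24402756, 0.60364577, 0.97043889]), 'attitude': array([ 0.08842612, -0.2013834 ,  0.90915855, -0.35363297]), 'shot': 2}
enclosure [([327.7, 304.8], 0.79, [0.519, 0.028])]
panel [([319.9, 286.1], 0.71, [0.557, -0.011]), ([324.5, 281.3], 0.41, [0.553, -0.028])]
cam [([320.4, 282.7], 0.69, [0.56, -0.021])]
slot_centre [([325.2, 282.8], 0.62, [0.55, -0.025])]
slot_end [([322.7, 278.6], 0.72, [0.56, -0.034])]
press_left [([320.0, 284.8], 0.95, [0.558, -0.015])]
press_right [([324.2, 286.9], 0.75, [0.547, -0.013])]
screwdriver [([281.5, 355.1], 0.8, [0.552, 0.181])]
cutters [([378.5, 270.4], 0.42, [0.453, -0.11])]
transformer []
```

```bash
python3 - <<'E'
import cv2
a=cv2.imread('pics/top1.png')[150:350,220:440]; b=cv2.imread('pics/side1.png')[190:410,210:450]
cv2.imwrite('pics/c_top.png',cv2.resize(a,None,fx=3,fy=3)[:600]);cv2.imwrite('pics/c_side.png',cv2.resize(b,None,fx=2.7,fy=2.7)[:600])
E
```

```text
(no output)
```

View pics/c_top.png

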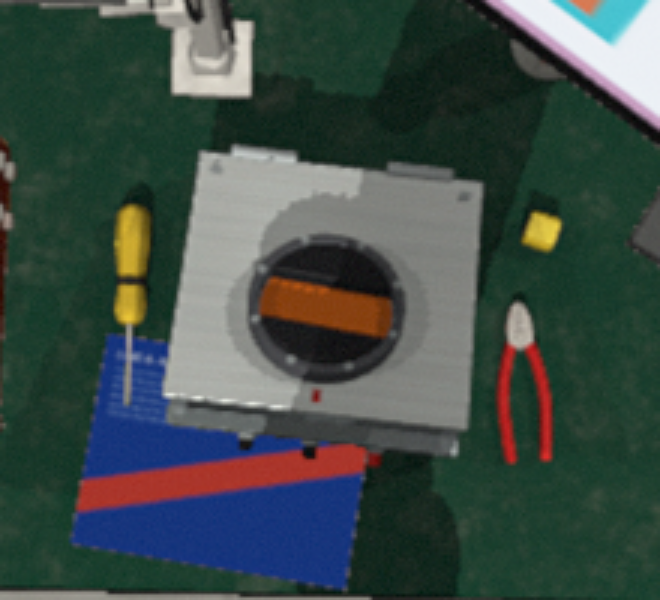

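View pics/c_side.png

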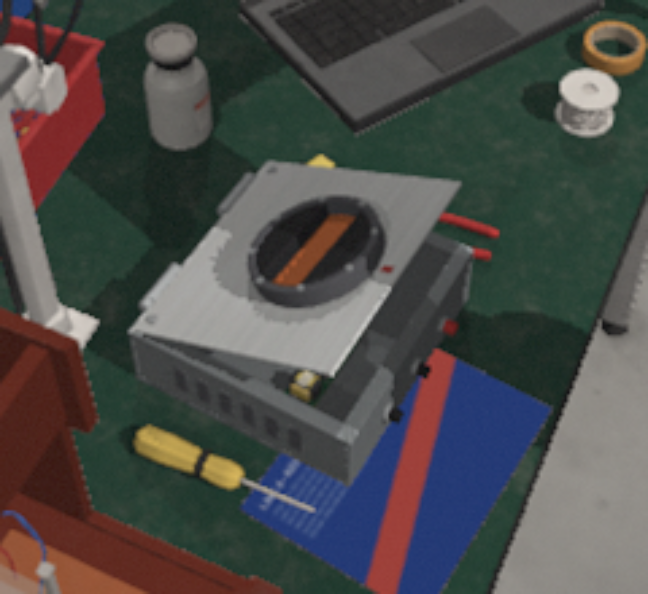

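The top crop shows the panel with its corners at RL (200,152), RR (483,183), FR (467,430) and FL (164,397). The slot lies nearly along the box's y axis. The side crop shows the panel about 0.25 rad ajar, the screwdriver on the left and the cutters and transformer on the right. Next I fit the pose to these corners.

```bash
cat >> h.py <<'E'
def Rz(a): return R.from_euler('z',a).as_matrix()
def pan(l,t):  # local panel pt (relative to enclosure when shut) -> enclosure
    d=np.array(l)-[.1,0,.072]; return R.from_euler('y',t).as_matrix()@d+[.1,0,.072]
E
python3 - <<'E'
from h import *
from scipy.optimize import least_squares
t=bot.get_image('top');s=bot.get_image('side')
T=lambda p:np.array(p)/3+[220,150]
S=lambda p:np.array(p)/2.7+[210,190]
c=dict(RL=(.103,.108,.074),RR=(.103,-.108,.074),FR=(-.103,-.108,.074),FL=(-.103,.108,.074))
ob=[(t,c['RL'],1,T((200,152))),(t,c['RR'],1,T((483,183))),(t,c['FR'],1,T((467,430))),(t,c['FL'],1,T((164,397))),
(s,c['RL'],1,S((132,333))),(s,c['RR'],1,S((268,162))),(s,c['FR'],1,S((460,182))),(s,c['FL'],1,S((333,374))),
(s,(-.105,.11,.07),0,S((350,435))),(s,(-.105,-.11,.07),0,S((475,250))),(t,(-.105,-.11,.07),0,T((457,455))),(t,(-.105,.11,.07),0,T((167,425)))]
sc=[(t,T((327,307))),(s,S((316,250)))]
def w(q,l,m):
    return Rz(q[2])@(pan(l,q[3]) if m else np.array(l))+[q[0],q[1],0]
def f(q):
    e=[proj(i,w(q,l,m))-o for i,l,m,o in ob]+[proj(i,w(q,(q[4],q[5],.079),1))-o for i,o in sc]
    return np.concatenate(e)
r=least_squares(f,[.54,0,-.1,.25,0,0],loss='soft_l1');print(r.x.round(4),f(r.x).reshape(-1,2).round(1).tolist())
q=r.x
for n,l in dict(pl=(-.085,.08,.074),pr=(-.085,-.08,.074),sc=(q[4],q[5],.079)).items():
    print(n,w(q,l,1).round(4),'shut',w([*q[:3],0],l,1).round(4))
m=bot.cut_out(t,'slot_end')
print(len(m),m and m[0]['pixels'].sum())
# slot direction from orange
p=cv2.cvtColor(t['pixels'],cv2.COLOR_RGB2HSV)
o=((p[...,0]<18)&(p[...,1]>150)&(p[...,2]>60)); o[:225]=0;o[280:]=0;o[:,:295]=0;o[:,360:]=0
ys,xs=np.nonzero(o);(cx,cy),(a,b),an=cv2.minAreaRect(np.c_[xs,ys].astype(np.float32));print(len(xs),cx,cy,a,b,an)
for sgn in(-1,1):pass
v=np.linalg.svd(np.c_[xs-xs.mean(),ys-ys.mean()],full_matrices=False)[2][0]
A=onz(t,[xs.mean(),ys.mean()],.1);B=onz(t,np.array([xs.mean(),ys.mean()])+v*10,.1);d=(B-A)[:2];d*=-np.sign(d[1])
d=Rz(-q[2])[:2,:2]@d;print('cam angle',np.arctan2(-d[0],-d[1]))
E
```

```text
[ 0.5454 -0.0022 -0.0863  0.3726 -0.0206 -0.0016] [[0.0, 0.1], [-0.5, -0.1], [0.2, 0.4], [-0.8, 0.2], [-0.7, -2.5], [-0.6, -1.7], [0.7, -0.6], [0.1, -0.2], [0.4, 2.1], [-0.4, -1.7], [0.0, 0.5], [-0.6, -0.2], [0.3, 0.2], [-0.3, 0.3]]
pl [0.481  0.0837 0.1412] shut [0.4676 0.0848 0.074 ]
pr [ 0.4672 -0.0757  0.1412] shut [ 0.4538 -0.0746  0.074 ]
sc [ 0.5355 -0.003   0.1224] shut [ 0.5247 -0.002   0.079 ]
1 1357
580 328.3923034667969 251.96005249023438 43.13274383544922 13.6725492477417 10.885526657104492
cam angle 0.0801552196599253
```

>>> apply_moves:
  targets:
    - {"tx":2.9,"ty":-1.8}
    - {"tx":2.9,"ty":-1.8}
    - {"tx":2.9,"ty":-1.8}
    - {"tx":2.9,"ty":-1.8}
    - {"tx":2.9,"ty":-1.8}
    - {"tx":2.9,"ty":-1.8}
    - {"tx":2.9,"ty":-1.8}
    - {"tx":2.9,"ty":-1.8}
  gripper: -1

```text
validation failed for argument at $.ta...
```

>>> apply_moves:
  targets:
    - {"tx":2.1,"ty":-2.9}
    - {"tx":2.1,"ty":-2.9}
    - {"tx":2.1,"ty":-2.9}
    - {"tx":2.1,"ty":-2.9}
    - {"tx":2.1,"ty":-2.9}
    - {"tx":2.1,"ty":-2.9}
    - {"tx":2.1,"ty":-2.9}
    - {"tx":2.1,"ty":-2.9}

```text
validation failed for argument at $.ta...
```

>>> apply_moves:
  targets:
    - {"yaw":-0.125}
    - {"yaw":-0.125}
    - {"yaw":-0.125}
    - {"yaw":-0.125}
    - {"yaw":-0.125}
    - {"yaw":-0.125}
    - {"yaw":-0.125}
    - {"yaw":-0.125}

```text
validation failed for argument at $.ta...
```

>>> apply_moves:
  targets:
    - {"yaw":-0.125}
    - {"yaw":-0.125}
    - {"yaw":-0.125}
    - {"yaw":-0.125}
    - {"yaw":-0.125}
    - {"yaw":-0.125}
    - {"yaw":-0.125}
    - {"yaw":-0.125}

```text
validation failed for argument at $.ta...
```

>>> apply_moves:
  targets:
    - {"yaw":-0.125}
    - {"yaw":-0.125}
    - {"yaw":-0.125}
    - {"yaw":-0.125}
    - {"yaw":-0.125}
    - {"yaw":-0.125}
    - {}
    - {}

```text
validation failed for argument at $.ta...
```

```bash
cat >> h.py <<'E'
def to(p):
    s=bot.state();M=rot(s['orientation']);d=M.T@(np.array(p)-s['position'])*100
    print('t',round(s['time_s'],2),'pos',s['position'].round(4),'xang',round(np.arctan2(M[1,0],M[0,0]),3),'q',s['qpos'].round(2),'F',s['wrist_force'].round(1),'w',round(s['width'],2),'cm',d.round(2))
E
python3 -c "
from h import *
to([.464,-.075,.2])"
```

```text
t 1.25 pos [ 0.1466 -0.556   0.2305] xang 0.258 q [-1.46  0.21  1.54  0.    1.39 -0.15] F [-0.4  0.1 -0.1] w 1.0 cm [ 42.96 -38.42   3.04]
```

All four keys are needed in every row.

>>> apply_moves:
  targets:
    - {"tx":2.9,"ty":-1.8,"tz":0,"yaw":0}
    - {"tx":2.9,"ty":-1.8,"tz":0,"yaw":0}
    - {"tx":2.9,"ty":-1.8,"tz":0,"yaw":0}
    - {"tx":2.9,"ty":-1.8,"tz":0,"yaw":0}
    - {"tx":2.9,"ty":-1.8,"tz":0,"yaw":0}
    - {"tx":2.9,"ty":-1.8,"tz":0,"yaw":0}
    - {"tx":2.9,"ty":-1.8,"tz":0,"yaw":0}
    - {"tx":2.9,"ty":-1.8,"tz":0,"yaw":0}
  gripper: -1

```text
time_s: 1.92
position: [0.3351, -0.3563, 0.2307]
orientation: [0.0, 0.992, 0.128, 0.0]
wrist_force: [0.3, -0.8, -1.5]
width: 0.468
gripper_force: 0.0
```

>>> apply_moves:
  targets:
    - {"tx":2.1,"ty":-2.9,"tz":0,"yaw":0}
    - {"tx":2.1,"ty":-2.9,"tz":0,"yaw":0}
    - {"tx":2.1,"ty":-2.9,"tz":0,"yaw":0}
    - {"tx":2.1,"ty":-2.9,"tz":0,"yaw":0}
    - {"tx":2.1,"ty":-2.9,"tz":0,"yaw":0}
    - {"tx":2.1,"ty":-2.9,"tz":0,"yaw":0}
    - {"tx":2.1,"ty":-2.9,"tz":0,"yaw":0}
    - {"tx":2.1,"ty":-2.9,"tz":0,"yaw":0}

```text
time_s: 2.58
position: [0.4379, -0.0888, 0.2308]
orientation: [0.0, 0.992, 0.128, 0.0]
wrist_force: [0.6, 0.5, -0.1]
width: 0.003
gripper_force: 0.0
```

>>> apply_moves:
  targets:
    - {"tx":0,"ty":0,"tz":0,"yaw":-0.125}
    - {"tx":0,"ty":0,"tz":0,"yaw":-0.125}
    - {"tx":0,"ty":0,"tz":0,"yaw":-0.125}
    - {"tx":0,"ty":0,"tz":0,"yaw":-0.125}
    - {"tx":0,"ty":0,"tz":0,"yaw":-0.125}
    - {"tx":0,"ty":0,"tz":0,"yaw":-0.125}
    - {"tx":0,"ty":0,"tz":0,"yaw":-0.125}
    - {"tx":0,"ty":0,"tz":0,"yaw":-0.125}

```text
time_s: 3.25
position: [0.4376, -0.0904, 0.2306]
orientation: [0.0, 0.807, 0.591, 0.0]
wrist_force: [-0.2, -0.2, 1.0]
width: 0.006
gripper_force: 0.0
```

>>> apply_moves:
  targets:
    - {"tx":0,"ty":0,"tz":0,"yaw":-0.125}
    - {"tx":0,"ty":0,"tz":0,"yaw":-0.125}
    - {"tx":0,"ty":0,"tz":0,"yaw":-0.125}
    - {"tx":0,"ty":0,"tz":0,"yaw":-0.125}
    - {"tx":0,"ty":0,"tz":0,"yaw":-0.125}
    - {"tx":0,"ty":0,"tz":0,"yaw":-0.125}
    - {"tx":0,"ty":0,"tz":0,"yaw":-0.125}
    - {"tx":0,"ty":0,"tz":0,"yaw":-0.125}

```text
time_s: 3.92
position: [0.4375, -0.0904, 0.2306]
orientation: [0.0, 0.425, 0.905, 0.0]
wrist_force: [-0.7, 0.1, 0.2]
width: 0.004
gripper_force: 0.0
```

>>> apply_moves:
  targets:
    - {"tx":0,"ty":0,"tz":0,"yaw":-0.125}
    - {"tx":0,"ty":0,"tz":0,"yaw":-0.125}
    - {"tx":0,"ty":0,"tz":0,"yaw":-0.125}
    - {"tx":0,"ty":0,"tz":0,"yaw":-0.125}
    - {"tx":0,"ty":0,"tz":0,"yaw":-0.125}
    - {"tx":0,"ty":0,"tz":0,"yaw":-0.125}
    - {"tx":0,"ty":0,"tz":0,"yaw":0}
    - {"tx":0,"ty":0,"tz":0,"yaw":0}

```text
time_s: 4.58
position: [0.4375, -0.0904, 0.2305]
orientation: [0.0, 0.068, 0.998, -0.0]
wrist_force: [-0.5, 0.0, 0.6]
width: 0.003
gripper_force: 0.0
```

```bash
python3 -c "
from h import *
to([.464,-.075,.2])"
```

```text
t 4.58 pos [ 0.4375 -0.0904  0.2305] xang 3.005 q [-0.4  -0.07  1.84  0.    1.38 -1.83] F [-0.5  0.   0.6] w 0.0 cm [-2.41  1.89  3.06]
```

>>> apply_moves:
  targets:
    - {"tx":-1.2,"ty":0.9,"tz":0,"yaw":0}
    - {"tx":-1.2,"ty":0.9,"tz":0,"yaw":0}
    - {"tx":0,"ty":0,"tz":2,"yaw":0}
    - {"tx":0,"ty":0,"tz":2,"yaw":0}
    - {"tx":0,"ty":0,"tz":1,"yaw":0}
    - {"tx":0,"ty":0,"tz":1,"yaw":0}
    - {"tx":0,"ty":0,"tz":0.7,"yaw":0}
    - {"tx":0,"ty":0,"tz":0.7,"yaw":0}

```text
time_s: 5.25
position: [0.464, -0.076, 0.1564]
orientation: [0.0, 0.067, 0.998, -0.0]
wrist_force: [-1.1, -0.1, 1.6]
width: 0.008
gripper_force: 0.7
```

>>> apply_moves:
  targets:
    - {"tx":0,"ty":0,"tz":0.6,"yaw":0}
    - {"tx":0,"ty":0,"tz":0.6,"yaw":0}
    - {"tx":0,"ty":0,"tz":0.6,"yaw":0}
    - {"tx":0,"ty":0,"tz":0.6,"yaw":0}
    - {"tx":0,"ty":0,"tz":0.5,"yaw":0}
    - {"tx":0,"ty":0,"tz":0.5,"yaw":0}
    - {"tx":0,"ty":0,"tz":0.5,"yaw":0}
    - {"tx":0,"ty":0,"tz":0.4,"yaw":0}

```text
time_s: 5.92
position: [0.4635, -0.0757, 0.1128]
orientation: [-0.0, 0.067, 0.998, 0.0]
wrist_force: [0.2, 0.4, 1.8]
width: 0.0
gripper_force: 0.6
```

```bash
python3 -c "
from h import *
to([.458,-.075,.099])"
```

```text
t 5.92 pos [ 0.4635 -0.0757  0.1128] xang 3.008 q [-0.35  0.12  1.91 -0.    1.11 -1.78] F [0.2 0.4 1.8] w 0.0 cm [0.55 0.   1.38]
```

>>> apply_moves:
  targets:
    - {"tx":0,"ty":0,"tz":0.4,"yaw":0}
    - {"tx":0,"ty":0,"tz":0.3,"yaw":0}
    - {"tx":0,"ty":0,"tz":0.3,"yaw":0}
    - {"tx":0,"ty":0,"tz":0.2,"yaw":0}
    - {"tx":0,"ty":0,"tz":0.2,"yaw":0}
    - {"tx":0,"ty":0,"tz":0.1,"yaw":0}
    - {"tx":0,"ty":0,"tz":0,"yaw":0}
    - {"tx":0,"ty":0,"tz":0,"yaw":0}

```text
time_s: 6.58
position: [0.4638, -0.0758, 0.0992]
orientation: [-0.0, 0.067, 0.998, 0.0]
wrist_force: [-2.7, 1.4, 6.3]
width: -0.0
gripper_force: 3.0
```

>>> apply_moves:
  targets:
    - {"tx":0,"ty":0,"tz":0.1,"yaw":0}
    - {"tx":0,"ty":0,"tz":0.1,"yaw":0}
    - {"tx":0,"ty":0,"tz":0,"yaw":0}
    - {"tx":0,"ty":0,"tz":0,"yaw":0}
    - {"tx":0,"ty":0,"tz":0,"yaw":0}
    - {"tx":0,"ty":0,"tz":0,"yaw":0}
    - {"tx":0,"ty":0,"tz":0,"yaw":0}
    - {"tx":0,"ty":0,"tz":0,"yaw":0}

```text
time_s: 7.25
position: [0.4639, -0.0758, 0.099]
orientation: [-0.0, 0.067, 0.998, -0.0]
wrist_force: [-7.0, 2.9, 17.2]
width: 0.003
gripper_force: 9.0
```

>>> apply_moves:
  targets:
    - {"tx":0,"ty":0,"tz":-1,"yaw":0}
    - {"tx":0,"ty":0,"tz":-2,"yaw":0}
    - {"tx":0,"ty":0,"tz":-2,"yaw":0}
    - {"tx":0,"ty":0,"tz":-2,"yaw":0}
    - {"tx":0,"ty":0,"tz":-2,"yaw":0}
    - {"tx":0,"ty":0,"tz":-1,"yaw":0}
    - {"tx":0,"ty":0,"tz":0,"yaw":0}
    - {"tx":0,"ty":0,"tz":0,"yaw":0}
  gripper: 0.1

```text
time_s: 7.92
position: [0.464, -0.0759, 0.1965]
orientation: [0.001, 0.067, 0.998, -0.0]
wrist_force: [0.2, -0.1, -0.2]
width: 0.53
gripper_force: 0.0
```

```bash
python3 - <<'E'
from h import *
to([.5247,-.002,.15])
s=bot.state();im=bot.get_image('wrist');save(im,'w1.png');np.set_printoptions(suppress=True,precision=4)
print({k:v for k,v in im.items() if k!='pixels'})
a=bot.get_image('side');save(a,'s2.png')
c=cv2.resize(a['pixels'][190:410,210:450,::-1],None,fx=1.8,fy=1.8)
b=cv2.resize(im['pixels'][:,:,::-1],(528,396))
cv2.imwrite('pics/both.png',np.hstack([b,c[:,:272*1]][:2]) if 0 else cv2.resize(np.hstack([b,c]),(800,int(396*800/960))))
E
```

```text
t 7.92 pos [ 0.464  -0.0759  0.1965] xang 3.008 q [-0.35  0.01  1.83  0.    1.3  -1.78] F [ 0.2 -0.1 -0.2] w 0.53 cm [-5.03  8.13  4.66]
{'fx': 371.64829954431775, 'fy': 371.64829954431775, 'cx': 321.6147504885424, 'cy': 239.6827947861593, 'hand_eye': array([[-0.0003, -0.9667, -0.2559,  0.0739],
       [ 1.    , -0.0005,  0.0009, -0.0001],
       [-0.001 , -0.2559,  0.9667, -0.154 ],
       [ 0.    ,  0.    ,  0.    ,  1.    ]]), 'shot': 5}
```

View pics/both.png

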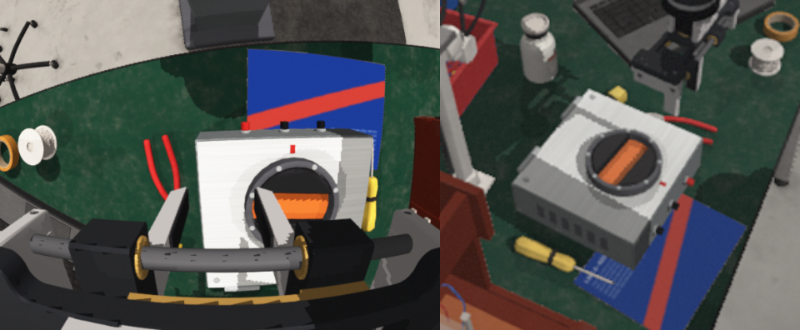

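View pics/w1.png

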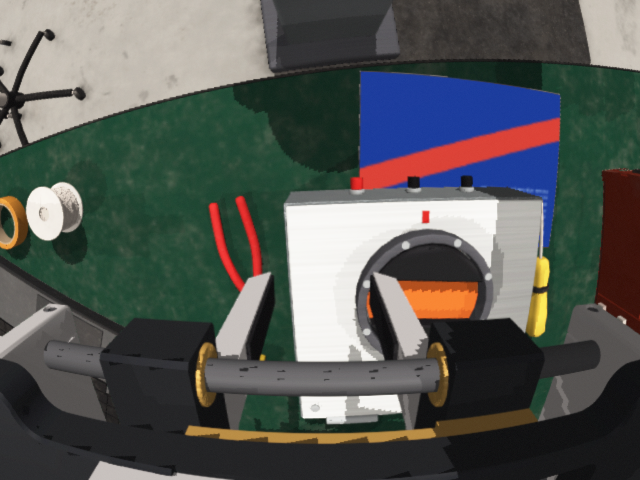

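The wrist and side views show the panel lying flat and shut. The orange slot is still across the box, and the fingers are well above it. I check the slot centre with the side camera.

```bash
python3 - <<'E'
from h import *
t=bot.get_image('side')
P=np.array([.5247,-.002,.079])
p=cv2.cvtColor(t['pixels'],cv2.COLOR_RGB2HSV);o=((p[...,0]<18)&(p[...,1]>150)&(p[...,2]>60)).astype(np.uint8)
u,v=proj(t,P).astype(int);print(u,v)
m=np.zeros_like(o);m[v-28:v+28,u-35:u+35]=1;o*=m
n,l,st,c=cv2.connectedComponentsWithStats(o);k=1+np.argmax(st[1:,4]);print(st[k],c[k])
ys,xs=np.nonzero(l==k);w=np.array([onz(t,(x,y),.079)[:2] for x,y in zip(xs,ys)])
r=cv2.minAreaRect((w*1000).astype(np.float32));print(r);b=np.linalg.svd(w-w.mean(0),full_matrices=False)[2][0];print(w.mean(0),b, 'dir angle from -y cw',np.arctan2(b[0],b[1]))
E
```

```text
331 296
[315 283  33  30 462] [331.37012987 297.54112554]
((523.0789794921875, -2.0127487182617188), (88.55359649658203, 33.480857849121094), 79.88048553466797)
[ 0.5232705  -0.00067709] [0.1854314  0.98265721] dir angle from -y cw 0.18651085880097748
```

>>> apply_moves:
  targets:
    - {"tx":-1.25,"ty":2,"tz":0,"yaw":0.04}
    - {"tx":-1.25,"ty":2,"tz":0,"yaw":0}
    - {"tx":-1.25,"ty":2,"tz":0,"yaw":0}
    - {"tx":-1.25,"ty":2,"tz":0,"yaw":0}
    - {"tx":0,"ty":0,"tz":2,"yaw":0}
    - {"tx":0,"ty":0,"tz":2,"yaw":0}
    - {"tx":0,"ty":0,"tz":1.5,"yaw":0}
    - {"tx":0,"ty":0,"tz":0,"yaw":0}

```text
time_s: 8.73
position: [0.5222, -0.0042, 0.1363]
orientation: [-0.005, 0.087, 0.996, 0.0]
wrist_force: [-1.0, 0.0, -0.7]
width: 0.549
gripper_force: 0.0
```

```bash
python3 -c "
from h import *
to([.524,-.002,.109])"
```

```text
t 8.73 pos [ 0.5222 -0.0042  0.1363] xang 2.968 q [-0.17  0.2   1.76 -0.    1.19 -1.57] F [-1.   0.  -0.7] w 0.55 cm [-0.16  0.25  2.73]
```

>>> apply_moves:
  targets:
    - {"tx":-0.15,"ty":0.2,"tz":0,"yaw":0}
    - {"tx":0,"ty":0,"tz":0.6,"yaw":0}
    - {"tx":0,"ty":0,"tz":0.6,"yaw":0}
    - {"tx":0,"ty":0,"tz":0.5,"yaw":0}
    - {"tx":0,"ty":0,"tz":0.5,"yaw":0}
    - {"tx":0,"ty":0,"tz":0.5,"yaw":0}
    - {"tx":0,"ty":0,"tz":0,"yaw":0}
    - {"tx":0,"ty":0,"tz":0,"yaw":0}

```text
time_s: 9.4
position: [0.5276, -0.0033, 0.1141]
orientation: [-0.0, 0.087, 0.996, 0.0]
wrist_force: [0.7, 0.6, 0.3]
width: 0.549
gripper_force: 0.0
```

```bash
python3 -c "
from h import *
to([.524,-.002,.109])"
```

```text
t 9.4 pos [ 0.5276 -0.0033  0.1141] xang 2.968 q [-0.17  0.24  1.77  0.    1.14 -1.57] F [0.7 0.6 0.3] w 0.55 cm [0.37 0.07 0.51]
```

>>> apply_moves:
  targets:
    - {"tx":0.35,"ty":0.05,"tz":0,"yaw":0}
    - {"tx":0,"ty":0,"tz":0.3,"yaw":0}
    - {"tx":0,"ty":0,"tz":0.2,"yaw":0}
    - {"tx":0,"ty":0,"tz":0,"yaw":0}
    - {"tx":0,"ty":0,"tz":0,"yaw":0.08}
    - {"tx":0,"ty":0,"tz":0,"yaw":0.08}
    - {"tx":0,"ty":0,"tz":0,"yaw":0.08}
    - {"tx":0,"ty":0,"tz":0,"yaw":0.08}

```text
time_s: 10.07
position: [0.5235, -0.0016, 0.1092]
orientation: [-0.001, 0.246, 0.969, 0.0]
wrist_force: [-3.0, 1.1, 1.5]
width: 0.548
gripper_force: 1.6
```

>>> apply_moves:
  targets:
    - {"tx":0,"ty":0,"tz":0,"yaw":0.08}
    - {"tx":0,"ty":0,"tz":0,"yaw":0.08}
    - {"tx":0,"ty":0,"tz":0,"yaw":0.08}
    - {"tx":0,"ty":0,"tz":0,"yaw":0.08}
    - {"tx":0,"ty":0,"tz":0,"yaw":0.08}
    - {"tx":0,"ty":0,"tz":0,"yaw":0.08}
    - {"tx":0,"ty":0,"tz":0,"yaw":0.08}
    - {"tx":0,"ty":0,"tz":0,"yaw":0.08}

```text
time_s: 10.73
position: [0.5221, -0.0014, 0.109]
orientation: [-0.003, 0.538, 0.843, -0.001]
wrist_force: [-5.7, 2.5, 4.1]
width: 0.553
gripper_force: 3.0
```

```bash
python3 -c "
from h import *
to([.524,-.002,.109]);print(bot.state()['torque'])"
```

```text
t 10.73 pos [ 0.5221 -0.0014  0.109 ] xang 2.004 q [-0.17  0.23  1.78  0.    1.13 -0.6 ] F [-5.7  2.5  4.1] w 0.55 cm [-0.14  0.14  0.  ]
[0.38500369 0.82303325 0.10163608]
```

>>> apply_moves:
  targets:
    - {"tx":0,"ty":0,"tz":0,"yaw":0.08}
    - {"tx":0,"ty":0,"tz":0,"yaw":0.08}
    - {"tx":0,"ty":0,"tz":0,"yaw":0.08}
    - {"tx":0,"ty":0,"tz":0,"yaw":0.08}
    - {"tx":0,"ty":0,"tz":0,"yaw":0.08}
    - {"tx":0,"ty":0,"tz":0,"yaw":0.08}
    - {"tx":0,"ty":0,"tz":0,"yaw":0.08}
    - {"tx":0,"ty":0,"tz":0,"yaw":0.08}

```text
time_s: 11.4
position: [0.5221, -0.0002, 0.1089]
orientation: [-0.003, 0.776, 0.63, -0.001]
wrist_force: [-4.5, 6.1, 4.0]
width: 0.546
gripper_force: 3.2
```

>>> apply_moves:
  targets:
    - {"tx":0,"ty":0,"tz":0,"yaw":0.05}
    - {"tx":0,"ty":0,"tz":0,"yaw":0.05}
    - {"tx":0,"ty":0,"tz":0,"yaw":0.05}
    - {"tx":0,"ty":0,"tz":0,"yaw":0.03}
    - {"tx":0,"ty":0,"tz":0,"yaw":0}
    - {"tx":0,"ty":0,"tz":0,"yaw":0}
    - {"tx":0,"ty":0,"tz":0,"yaw":0}
    - {"tx":0,"ty":0,"tz":0,"yaw":0}

```text
time_s: 12.07
position: [0.5225, -0.0001, 0.1088]
orientation: [-0.003, 0.829, 0.56, -0.001]
wrist_force: [-3.2, 5.5, 2.5]
width: 0.549
gripper_force: 2.7
```

```bash
python3 -c "
from h import *
to([.524,-.002,.109]);print(bot.state()['torque'])"
```

```text
t 12.07 pos [ 5.225e-01 -1.000e-04  1.088e-01] xang 1.188 q [-0.17  0.24  1.78  0.    1.13  0.21] F [-3.2  5.5  2.5] w 0.55 cm [-0.12  0.21 -0.02]
[0.94638816 0.55515577 0.0524575 ]
```

>>> apply_moves:
  targets:
    - {"tx":0,"ty":0,"tz":0,"yaw":0.03}
    - {"tx":0,"ty":0,"tz":0,"yaw":0.03}
    - {"tx":0,"ty":0,"tz":0,"yaw":0.03}
    - {"tx":0,"ty":0,"tz":0,"yaw":0.03}
    - {"tx":0,"ty":0,"tz":0,"yaw":0}
    - {"tx":0,"ty":0,"tz":0,"yaw":0}
    - {"tx":0,"ty":0,"tz":0,"yaw":0}
    - {"tx":0,"ty":0,"tz":0,"yaw":0}

```text
time_s: 12.73
position: [0.5232, 0.0004, 0.1091]
orientation: [-0.002, 0.858, 0.513, -0.001]
wrist_force: [-0.7, 7.1, 1.6]
width: 0.549
gripper_force: 39.8
```

```bash
python3 -c "
from h import *
to([.524,-.002,.109]);print(bot.state()['torque'])"
```

```text
t 12.73 pos [5.232e-01 4.000e-04 1.091e-01] xang 1.078 q [-0.17  0.24  1.78  0.    1.13  0.33] F [-0.7  7.1  1.6] w 0.55 cm [-0.17  0.18  0.01]
[1.46518743 0.41342812 2.81780025]
```

Yaw torque jumped from 0.05 to 2.8 N m, so the fastener is against its stop. I relieve the load, lift out and look.

>>> apply_moves:
  targets:
    - {"tx":0,"ty":0,"tz":0,"yaw":-0.08}
    - {"tx":0,"ty":0,"tz":0,"yaw":-0.08}
    - {"tx":0,"ty":0,"tz":0,"yaw":-0.08}
    - {"tx":0,"ty":0,"tz":0,"yaw":0}
    - {"tx":0,"ty":0,"tz":-1,"yaw":0}
    - {"tx":0,"ty":0,"tz":-1,"yaw":0}
    - {"tx":0,"ty":0,"tz":-2,"yaw":0}
    - {"tx":0,"ty":0,"tz":-2,"yaw":0}

```text
time_s: 13.4
position: [0.5243, -0.0023, 0.1707]
orientation: [-0.0, 0.794, 0.608, -0.0]
wrist_force: [0.6, -0.3, 0.4]
width: 0.552
gripper_force: 0.0
```

>>> apply_moves:
  targets:
    - {"tx":0,"ty":0,"tz":-2,"yaw":0}
    - {"tx":0,"ty":0,"tz":-2,"yaw":0}
    - {"tx":0,"ty":0,"tz":-2,"yaw":0}
    - {"tx":0,"ty":0,"tz":0,"yaw":0}
    - {"tx":0,"ty":0,"tz":0,"yaw":0}
    - {"tx":0,"ty":0,"tz":0,"yaw":0}
    - {"tx":0,"ty":0,"tz":0,"yaw":0}
    - {"tx":0,"ty":0,"tz":0,"yaw":0}

```text
time_s: 14.07
position: [0.5235, -0.0021, 0.2278]
orientation: [-0.001, 0.794, 0.608, -0.001]
wrist_force: [0.9, 0.4, 0.7]
width: 0.549
gripper_force: 0.0
```

```bash
python3 - <<'E'
from h import *
to([.524,-.002,.109])
t=bot.get_image('side')
cv2.imwrite('pics/s3.png',cv2.resize(t['pixels'][190:410,210:450,::-1],None,fx=2.7,fy=2.7))
p=cv2.cvtColor(t['pixels'],cv2.COLOR_RGB2HSV);o=((p[...,0]<18)&(p[...,1]>150)&(p[...,2]>60)).astype(np.uint8)
m=np.zeros_like(o);m[268:324,296:366]=1;o*=m
n,l,st,c=cv2.connectedComponentsWithStats(o);k=1+np.argmax(st[1:,4])
ys,xs=np.nonzero(l==k);w=np.array([onz(t,(x,y),.079)[:2] for x,y in zip(xs,ys)])
b=np.linalg.svd(w-w.mean(0),full_matrices=False)[2][0];print(len(xs),w.mean(0),b,'cam',(np.arctan2(b[0],b[1])%np.pi)-.0863)
E
```

```text
t 14.07 pos [ 0.5235 -0.0021  0.2278] xang 1.308 q [-0.17  0.1   1.67  0.    1.38  0.09] F [0.9 0.4 0.7] w 0.55 cm [ 0.02  0.08 11.88]
441 [ 0.52106695 -0.00246198] [-0.99635725  0.08527739] cam 1.5698774132545303
```

View pics/s3.png

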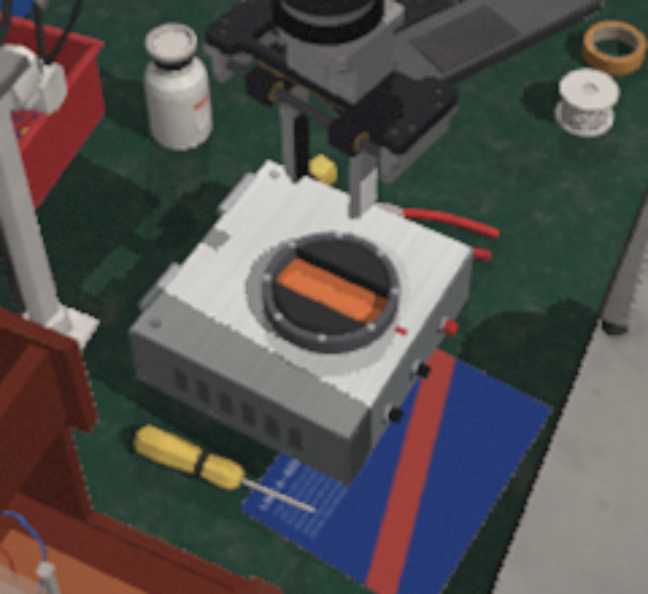

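The picture shows the panel shut and the slot (crop about (330,290)) in line with the red mark at (400,330). The cam measures 1.57 rad, and the screwdriver, cutters and transformer look undisturbed. The gripper is clear, so I hand in.

```bash
python3 -c "
from workcell import bot
print(bot.job_done())"
```

```text
the job is handed in; nothing more can be done
None
```

The panel is pushed shut and its fastener turned to the locked stop (camera-measured 1.57 rad), the loose tools look unmoved, and the job was handed in at about 14 s; no verdict came back.

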